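# Hang the guard on the rail and hold the cast lever level over its fixture

### The job

Take the channel-shaped guard off the fixture's locating post by its grip and drape it over the horizontal bar of the rail stand, letting it hang there free. Then lift the cast lever by its balance point and hold it level over the fixture, its big hub above the locating post and its small end above the rest post, with about 4 cm of air between the lever and the posts. Finish while still holding it there, not lowered onto the fixture, and leave the other things on the bench alone.

Things in the scene. Friction and masses are not known exactly. Their poses are not given: they have to be found in the camera images.
- fixture: Fixed aluminium base plate, 70 (x) x 210 (y) x 12 mm, that carries two upright steel posts with tops 60 mm above the bench. Origin: centre of its underside. Its own y axis runs from the locating post to the rest post.
- post_top (a point): Top of the fixture's locating post: the thicker post, 14 mm in diameter with a cone tip and a 18 mm foot collar 6 mm high; at y = -75 mm in the fixture's frame. At the start the guard stands over it.
- rest_top (a point): Top of the fixture's rest post: the thinner post, 9 mm in diameter on a 20 mm shoulder that is 20 mm high; at y = +75 mm in the fixture's frame.
- rail_stand: Fixed stand with a foot plate 210 (x) x 60 (y) x 10 mm and two uprights at x = -90 and +90 mm (tops 148 mm above the bench) joined by a horizontal round steel bar. Origin: centre of its underside; the bar runs along its own x axis.
- bar_mid (a point): Middle of the rail stand's bar, on the bar's axis, 135 mm above the bench. The bar is 10 mm in diameter; 160 mm of it is free between the two black end clamps (20 mm cubes around the bar's ends).
- guard_grip (a point): Centre of the black grip bar on top of the guard: 40 mm long (the guard's own x), 12 mm thick (y), 30 mm high. This point is 100 mm above the lower edges of the guard's walls, 20 mm above the roof's underside and 13 mm below the top of the grip. At the start the guard straddles the locating post, its lower edges on the base plate, its x axis along the plate.
- guard_roof (a point): Centre of the underside of the guard's roof, 20 mm below guard_grip; same axes. When the guard hangs straight it lies 5 mm above the bar's axis.
- balance (a point): Balance point (centre of mass) of the lever: in its straight web, 56 mm from the hub's axis towards the small end, 18 mm above the lever's underside (half-way up the web). x runs from the hub to the small end, z is up.
- hub_bore (a point): Point on the axis of the lever's hub bore, at the lever's underside; same axes as balance.
- small_bore (a point): Point on the axis of the lever's small-end bore, at the lever's underside, 150 mm from hub_bore; same axes.
- lever: Loose dark cast lever, 280 to 440 g. Origin at hub_bore, x to the small end. Hub: 44 mm in diameter, 34 mm high, 20 mm bore. Small end: 30 mm in diameter, 34 mm high, 14 mm bore, its axis 150 mm from the hub's. Web between them: 14 mm wide, from 8 to 28 mm above the underside. It starts lying flat on the bench on hub and small end.
- guard: The guard (120 g): a folded aluminium channel, open below and at both ends, 50 mm long (x), 32 mm wide outside and 26 mm inside (y); side walls 80 mm high below the roof's underside and 3 mm thick, roof 3 mm thick, grip bar on the roof. Origin: midway between the lower edges of its walls.
- bench_bottle: White squeeze bottle with a red cap, 61 mm in diameter, 164 mm tall: a bystander.
- flux: Small orange bottle with a black cap, 30 mm in diameter, 58 mm tall: a bystander.
- cell: Flat dark battery pack, 36 x 56 x 11 mm: a bystander.
- clear_tape: Roll of clear tape, 55 mm in diameter, 16 mm high: a bystander.
- cutter: Blue-handled side cutters, 50 x 110 x 12 mm: a bystander.
- spool: Spool of solder wire, 52 mm in diameter, 36 mm high: a bystander.
- driver: Small yellow screwdriver, 131 mm long, 12 mm thick: a bystander.
- plug: Grey pin connector, 11 x 34 x 14 mm: a bystander.
There are look-alikes about, which are no part of the job. Leave any pink or red look-alike of the guard alone.

How it is judged:
On the way:
1. the guard hangs over the bar between the uprights, let go (contact force between guard and rail_stand above 0.3 N and x of guard_roof in the frame of rail_stand between -0.06 and 0.06 m and y of guard_roof in the frame of rail_stand between -0.016 and 0.016 m and height (world z) of guard_roof between 0.13 and 0.155 m and angle between guard's own z axis and vertical below 0.45 rad and angle between the x axis of guard and the x axis of rail_stand, either way round below 0.5 rad and contact force between guard and the fingers below 0.05 N), for 0.3 s.
At the end, for the whole second after the job is handed in: Lever held still within 12 mm (lengthwise) of its balance point, level within 5 degrees, hub within 15 mm and small end within 18 mm of their posts' axes, 20 to 70 mm above the post, touching nothing else; guard hangs free on the bar, within 60 mm of its middle, tilted under 26 degrees (horizontal distance between hub_bore and post_top below 0.015 m and horizontal distance between small_bore and rest_top below 0.018 m and z of hub_bore in the frame of post_top between 0.02 and 0.07 m and angle between lever's own z axis and vertical below 0.09 rad and x of the grasp point in the frame of balance between -0.012 and 0.012 m and contact force between lever and the fingers above 2 N and contact force between lever and fixture below 0.05 N and contact force between lever and guard below 0.05 N and contact force between lever and rail_stand below 0.05 N and linear speed of lever below 0.03 m/s and contact force between guard and rail_stand above 0.3 N and x of guard_roof in the frame of rail_stand between -0.06 and 0.06 m and y of guard_roof in the frame of rail_stand between -0.016 and 0.016 m and height (world z) of guard_roof between 0.13 and 0.155 m and angle between guard's own z axis and vertical below 0.45 rad and contact force between guard and the arm below 0.05 N and contact force between guard and the fingers below 0.05 N and linear speed of guard below 0.05 m/s); the arm keeps its last pose, push and grip.
It fails at once if a bystander is shoved more than 30 mm (distance of any of bench_bottle, flux, cell, clear_tape, cutter, spool, driver, plug from where it was at the start of the episode above 0.03 m).
It also fails if it takes over 54 s, if anything falls off the work surface, if the arm or the gripper's body presses on something with over 40 N, if the wrist force passes 120 N, or if a joint passes its speed limit or range.

### The arm

A 6-joint arm with a two-finger parallel gripper is mounted at the origin on the work surface; the furniture and walls round the work are solid. World frame = base frame: x ahead of the robot, y to its left, z up, the work surface at z = 0. Lengths are in m, angles in rad, forces in N, time in s.
With the tool pointing down it reaches from about 0.35 to 0.725 m from the base axis. Payload 4.3 kg.
Tool frame: the origin (TCP) lies between the finger pads; the fingertips stand tip_reach ahead of it and the grasp point (between the pads) lies 11 mm behind it (tip_reach is the distance from the TCP to the fingertips, in m); z points along the fingers, y is the direction in which the jaws open and shut (so a half turn about z gives the same grasp; the last joint's range is limited). The gripper opens to 85 mm and grips with 20 to 120 N. Pads are 22 mm wide; open, the fingers measure 114 mm over their backs; the gripper's body (76 mm by 85 mm) begins 54 mm behind the grasp point. The pads swing forward as they close: fully open they stand 13 mm farther back than shut.
Start: joints at [-1.384, 0.377, 0.081, 1.274, 0, 1.46], TCP at [0.168, -0.55, 0.239] pointing down, gripper open.
Joint ranges: [-2.72, 2.72], [-0.84, 1.66], [-1.02, 1.22], [-1.77, 2.12], [-1.37, 1.28], [-3.14, 3.14]. Speed limits (rad/s): [2.57, 2.57, 3.14, 3.14, 3.14, 3.14].

### API

Orientations are given as a unit quaternion [x, y, z, w].
In Python, from bench import read_state, get_image, camera_params, finish_job, tip_reach gives the robot as it stands.
- The arm moves only by the tool send_rows, never from a script. Its argument "commands" is a list that holds one entry, the list of rows, each a list of 7 numbers: the turn, a rotation vector about the tool's x, y, z in units of 5 degrees (1.0 is 5 degrees), then the shift along the tool's x, y, z in units of 25 mm (1.0 is 25 mm), then the finger opening in mm, from 0 to 85.4. In form: [[[ax, ay, az, dx, dy, dz, jaw], ...]]. A call has 1 to 12 rows; each row is the pose to reach, as a shift and turn from the pose commanded when the call began, along the tool's axes at that moment; what a row does not reach only later rows make up. A row lasts 1/12 s, in which the tool goes at most 41.7 mm and 7.16 degrees, less where a joint would pass 70% of its speed; a pose out of reach is approached as far as the arm can. A call with a gripper value outside its range is refused whole. The fingers move at their own pace and stop on an object; "squeeze" is the grip in N (left out, the last holds). Time passes only in rows, so rows that repeat a pose let the fingers close. It gives the time, the measured TCP pose, the force and the opening at its end, in the units of the state.
- read_state(): the state, without advancing time (a new reading comes with each control period).
- get_image(name): name is "scene" or "top" or "wrist"; returns the picture (480x640x3 uint8, red, green, blue); there is no depth.
- camera_params(name): a dict with "K" (3x3 intrinsics, pixels), "view" (4x4, takes a point from world to camera coordinates); the wrist camera has in their place "tool_from_camera" (4x4, takes a point from camera to tool coordinates, whose origin is the TCP and whose axes are the flange's). Camera axes: x right, y down, z forward; pixel columns grow to the right and rows downward; lengths in m; the calibration is good to about 2 mm. A picture is of the moment at which its call begins: read the wrist's pose just before it. camera_params takes no time and is no camera call.
- finish_job(): hands the job in, once; it reports no verdict.
The state is a dict: "t": time; "joint_pos": joint angles; "qvel": joint speeds; "tau": joint torques, N m; "tcp_pos": TCP position; "orientation": TCP orientation; "contact_force": force on the tool from outside, world axes, zero at the start; "moment": the same for the moment, N m; "grip_width": finger opening in m.
Only numpy, scipy, OpenCV 4.12 (cv2) and the standard library are available. Lean on these libraries where they do the work, as an engineer would, in place of code of your own. Each camera call takes 0.05 s, during which the arm holds its last target.

## Working session

There is one attempt and no reset: what is moved stays moved. The work goes in short steps, Python scripts to look and compute and a tool call to move; the robot and the scene stay as the last step left them, time stands still between calls to the robot, and variables do not carry over. Pictures are saved under pics/ and viewed, and the job is handed in when it is done.

Besides the shell and the picture viewer there is one more tool, called after ">>>" in YAML: its name, and indented under it one key for each argument. send_rows: Moves the arm, as the interface text tells. Its arguments: {"type":"object","properties":{"commands":{"type":"array"},"squeeze":{"type":"number"}},"required":["commands"]}

```bash
mkdir -p pics; ls
python3 - <<'E'
from bench import *
import bench,cv2,numpy as np
np.set_printoptions(precision=4,suppress=True)
s=read_state();print(s);print(tip_reach if not callable(tip_reach) else tip_reach())
for n in("scene","top","wrist"):
    im=get_image(n);cv2.imwrite(f"pics/{n}0.png",im[:,:,::-1]);print(n,camera_params(n))
E
```

```text
pics
{'t': 0.0, 'joint_pos': array([-1.3843,  0.3781,  0.0796,  1.2744,  0.    ,  1.4605]), 'qvel': array([ 0.0008, -0.0017, -0.0005, -0.0007, -0.0018,  0.0004]), 'tau': array([  0.0024, -46.3616,  26.9869,   0.021 ,   0.    ,  -0.    ]), 'tcp_pos': array([ 0.168 , -0.5492,  0.2384]), 'orientation': array([ 0.989 ,  0.1479, -0.    , -0.001 ]), 'contact_force': array([ 0.5418, -0.1632, -0.7692]), 'moment': array([ 0.0034,  0.0317, -0.0083]), 'grip_width': 0.0855825812389489}
0.008
scene {'K': array([[484.7448,   0.    , 323.4113],
       [  0.    , 484.7448, 242.0879],
       [  0.    ,   0.    ,   1.    ]]), 'view': array([[-0.91  , -0.4145, -0.0014,  0.4097],
       [-0.3517,  0.7739, -0.5267,  0.3078],
       [ 0.2195, -0.4788, -0.85  ,  1.0175],
       [ 0.    ,  0.    ,  0.    ,  1.    ]])}
top {'K': array([[472.6476,   0.    , 313.6011],
       [  0.    , 472.6476, 235.3491],
       [  0.    ,   0.    ,   1.    ]]), 'view': array([[-0.0123, -0.9994,  0.0326, -0.1012],
       [-0.9952,  0.009 , -0.0971,  0.5002],
       [ 0.0967, -0.0336, -0.9947,  1.0505],
       [ 0.    ,  0.    ,  0.    ,  1.    ]])}
wrist {'K': array([[371.6885,   0.    , 316.7329],
       [  0.    , 371.6885, 238.8749],
       [  0.    ,   0.    ,   1.    ]]), 'tool_from_camera': array([[ 0.0006, -0.9585, -0.2852,  0.0732],
       [ 1.    ,  0.0008, -0.0004, -0.0005],
       [ 0.0006, -0.2852,  0.9585, -0.135 ],
       [ 0.    ,  0.    ,  0.    ,  1.    ]])}
```

View pics/scene0.png

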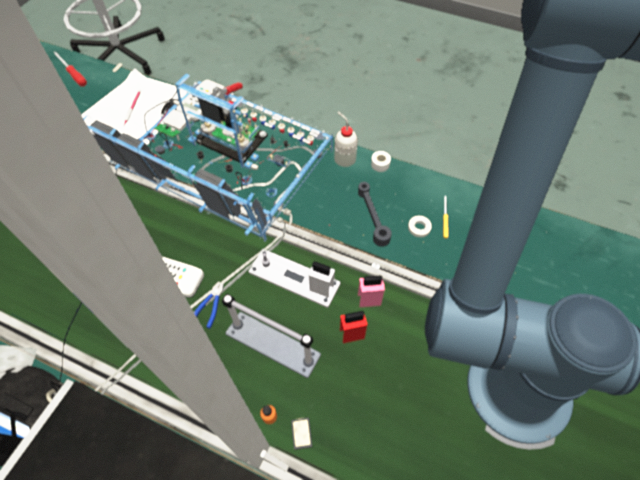

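View pics/top0.png

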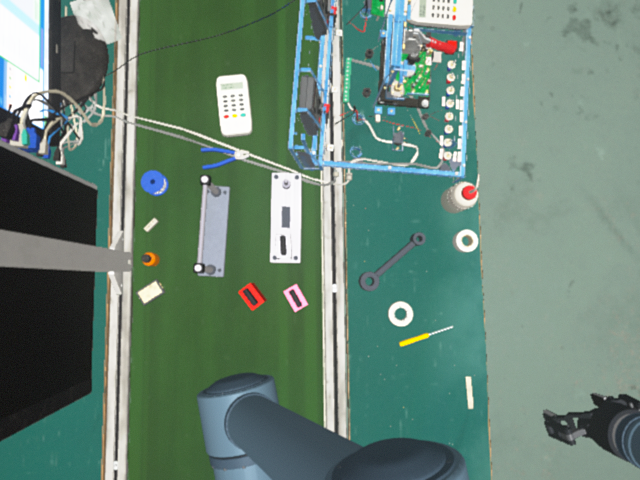

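View pics/wrist0.png

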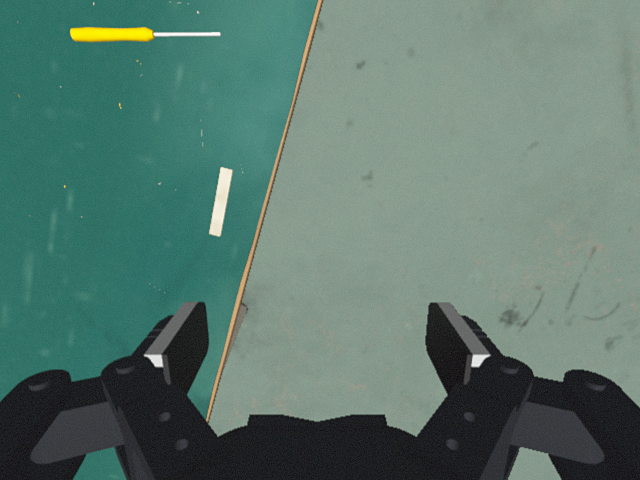

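The candidates for the guard are a silver one on the fixture (top ~283,245), a red one (251,295) and a pink one (294,297). The silver one stands over the locating post, so it fits the description. I'll enlarge crops to confirm.

Run:
```python
import cv2
t=cv2.imread("pics/top0.png");s=cv2.imread("pics/scene0.png")
cv2.imwrite("pics/tc.png",cv2.resize(t[165:315,185:345],None,fx=4.5,fy=4,interpolation=2)[:600,:])
cv2.imwrite("pics/tc.png",cv2.resize(t[165:315,180:340],None,fx=4,fy=4,interpolation=2))
cv2.imwrite("pics/tl.png",cv2.resize(t[225:300,350:450],None,fx=8,fy=8,interpolation=2))
cv2.imwrite("pics/sc.png",cv2.resize(s[240:390,210:400],None,fx=4,fy=4,interpolation=2))
cv2.imwrite("pics/sl.png",cv2.resize(s[175:250,340:440],None,fx=8,fy=8,interpolation=2))
```

```text
(no output)
```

View pics/tc.png

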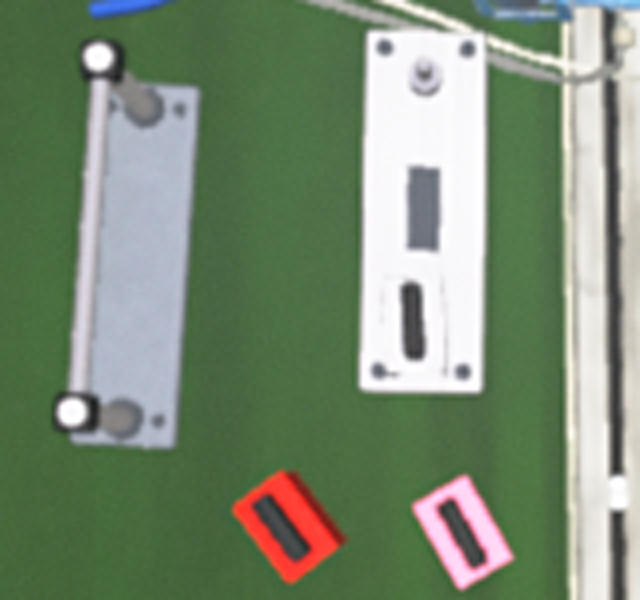

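View pics/sc.png

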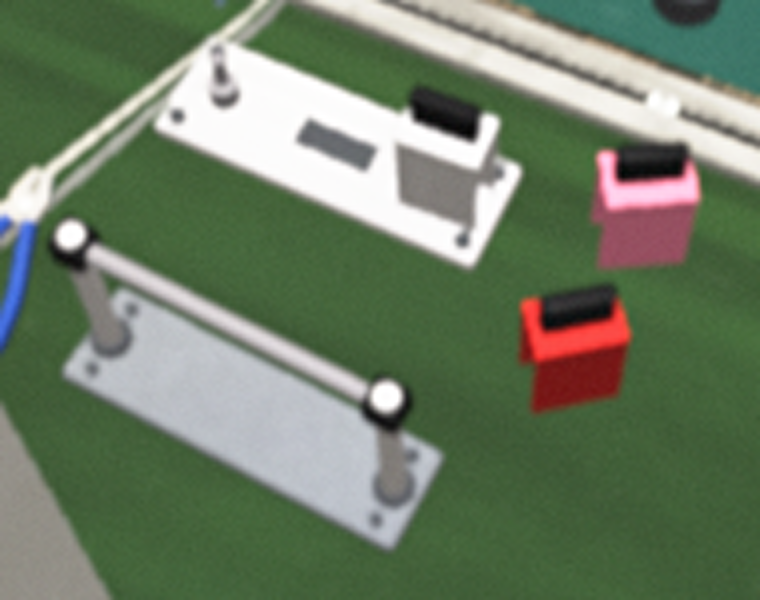

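View pics/tl.png

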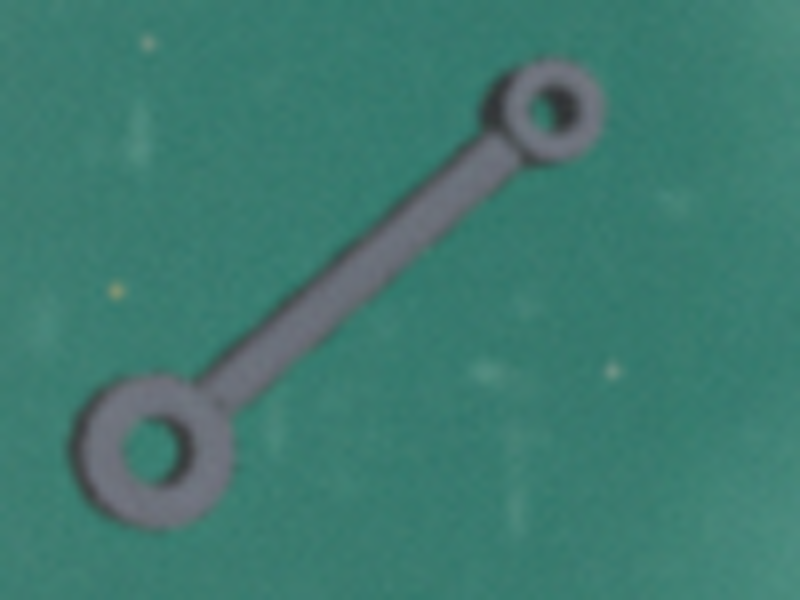

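View pics/sl.png

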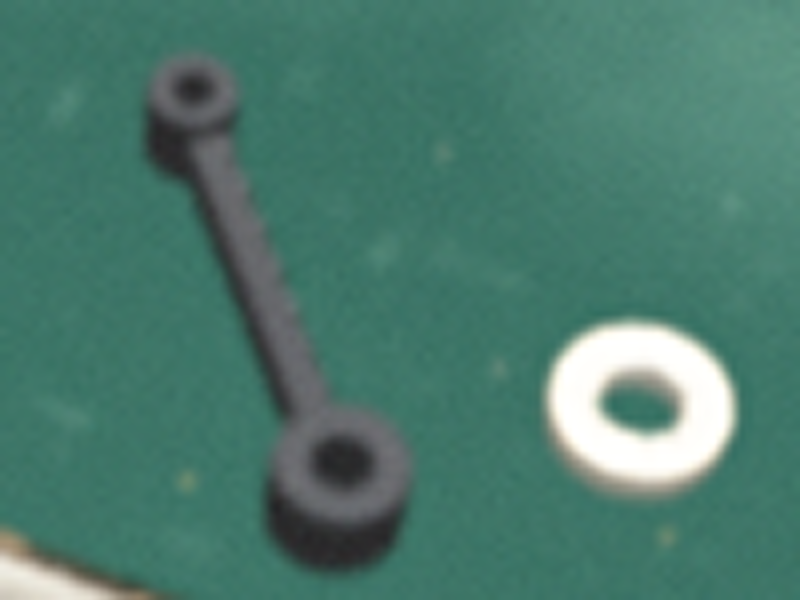

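```bash
cat > h.py <<'E'
import numpy as np,cv2
from bench import *
from scipy.spatial.transform import Rotation as R
np.set_printoptions(precision=4,suppress=True)
C={n:camera_params(n) for n in("top","scene")}
def P(n):
    return C[n]["K"]@C[n]["view"][:3]
def ray(K,V,px):
    d=V[:3,:3].T@np.linalg.solve(K,[px[0],px[1],1]);o=-V[:3,:3].T@V[:3,3];return o,d
def onz(n,px,z):
    o,d=ray(C[n]["K"],C[n]["view"],px);return o+d*(z-o[2])/d[2]
def tri(a,b,na="top",nb="scene"):
    X=cv2.triangulatePoints(P(na),P(nb),np.array(a,float).reshape(2,1),np.array(b,float).reshape(2,1));X=(X[:3]/X[3]).ravel()
    e=[proj(P(n),X)-q for n,q in((na,a),(nb,b))];return X,np.round(np.hstack(e),1)
def proj(Pm,X):
    u=Pm@np.append(X,1);return u[:2]/u[2]
def wristP(s):
    c=camera_params("wrist");T=np.eye(4);T[:3,:3]=R.from_quat(s["orientation"]).as_matrix();T[:3,3]=s["tcp_pos"]
    V=np.linalg.inv(T@c["tool_from_camera"]);return c["K"],V
E
python3 - <<'E'
from h import *
t=lambda x,y:(x/4+180,y/4+165)
s=lambda x,y:(x/4+210,y/4+240)
tl=lambda x,y:(x/8+350,y/8+225)
sl=lambda x,y:(x/8+340,y/8+175)
for n,a,b in[("cap far",t(99,57),s(71,237)),("cap near",t(73,411),s(386,397)),("rest",t(424,66),s(217,48)),("griptop",t(413,320),s(447,104)),("hub",tl(157,450),sl(342,460)),("small",tl(553,110),sl(194,87))]: print(n,*tri(a,b))
print("plate");[print(onz("top",t(*q),.012)) for q in((367,32),(486,35),(482,391),(360,389))]
print("plate sc");[print(onz("scene",s(*q),.012)) for q in((220,40),(522,168),(470,268),(156,125))]
print("rest collar",onz("top",t(425,80),.032),"rest",onz("top",t(424,66),.06))
print("hub",onz("top",tl(157,450),.034),onz("scene",sl(342,460),.034));print("small",onz("top",tl(553,110),.034),onz("scene",sl(194,87),.034))
for q in((99,57),(73,411)):print("cap",onz("top",t(*q),.148))
for q in((71,237),(386,397)):print("cap",onz("scene",s(*q),.148))
print("grip ends",onz("top",t(411,285),.125),onz("top",t(416,357),.125))
# rail foot corners
for q in((200,88),(174,447),(70,442)):print("foot",onz("top",t(*q),.01))
for q in((443,457),(391,550),(64,371)):print("foot sc",onz("scene",s(*q),.01))
E
```

```text
cap far [0.6069 0.1196 0.1354] [-0.1 -0.3  0.3  0.1]
cap near [0.4256 0.1304 0.1369] [-0.1 -0.3  0.3  0.1]
rest [ 0.6188 -0.0448  0.061 ] [-0.3 -1.   0.9  0.2]
griptop [ 0.4716 -0.0399  0.1129] [-0.1 -0.3  0.2  0. ]
hub [ 0.3944 -0.2322  0.0245] [-0.1 -0.4  0.3  0. ]
small [ 0.4902 -0.3487  0.0244] [-0.1 -0.4  0.4  0. ]
plate
[ 0.6474 -0.0112  0.012 ]
[ 0.6452 -0.0805  0.012 ]
[ 0.4376 -0.0762  0.012 ]
[ 0.4396 -0.0065  0.012 ]
plate sc
[ 0.6404 -0.0736  0.012 ]
[ 0.4379 -0.0696  0.012 ]
[0.4395 0.0011 0.012 ]
[ 0.6472 -0.0059  0.012 ]
rest collar [ 0.6146 -0.0452  0.032 ] rest [ 0.6168 -0.0454  0.06  ]
hub [ 0.3935 -0.231   0.034 ] [ 0.3939 -0.2258  0.034 ]
small [ 0.4884 -0.3464  0.034 ] [ 0.4889 -0.3411  0.034 ]
cap [0.6035 0.1169 0.148 ]
cap [0.4246 0.1279 0.148 ]
cap [0.6027 0.1239 0.148 ]
cap [0.4241 0.1342 0.148 ]
grip ends [ 0.4882 -0.0395  0.125 ] [ 0.451  -0.0419  0.125 ]
foot [0.6152 0.0857 0.01  ]
foot [0.4078 0.0994 0.01  ]
foot [0.4113 0.1582 0.01  ]
foot sc [0.4076 0.1074 0.01  ]
foot sc [0.4115 0.1645 0.01  ]
foot sc [0.6189 0.1497 0.01  ]
```

The crops confirm it: the silver guard stands on the white fixture plate, and the red and pink ones stand loose on the mat. The two fixed cameras disagree by about 6 mm, so I'll use the wrist camera from two places.

```bash
cat >> h.py <<'E'
def go(pos,yawdeg,s=None,grasp=False):
    """units for send_rows; yaw = world heading of tool x, tool straight down; grasp: pos is grasp point (11mm above TCP)"""
    s=s or read_state();M=R.from_quat(s["orientation"])
    y=np.radians(yawdeg);T=R.from_matrix(np.array([[np.cos(y),np.sin(y),0],[np.sin(y),-np.cos(y),0],[0,0,-1]]))
    p=np.array(pos,float)
    if grasp:p[2]-=.011
    rv=np.degrees((M.inv()*T).as_rotvec())/5;d=M.inv().apply(p-s["tcp_pos"])/.025
    print("turn",rv.round(2),"shift",d.round(2))
E
python3 -c "
from h import *
go((.44,-.06,.26),178.5)
go((.34,-.26,.26),98)"
```

```text
turn [ -0.    -0.03 -32.3 ] shift [ 16.13 -15.54  -0.83]
turn [ -0.01  -0.01 -16.2 ] shift [ 9.96 -9.06 -0.84]
```

>>> send_rows:
  commands:
    - [[0, 0, -16, 10, -9, -0.84, 85], [0, 0, -16, 10, -9, -0.84, 85], [0, 0, -16, 10, -9, -0.84, 85], [0, 0, -16, 10, -9, -0.84, 85], [0, 0, -16, 10, -9, -0.84, 85], [0, 0, -16, 10, -9, -0.84, 85], [0, 0, -16, 10, -9, -0.84, 85], [0, 0, -16, 10, -9, -0.84, 85], [0, 0, -16, 10, -9, -0.84, 85], [0, 0, -16, 10, -9, -0.84, 85], [0, 0, -16, 10, -9, -0.84, 85], [0, 0, -16, 10, -9, -0.84, 85]]

```text
t: 1.15
tcp_pos: [0.3415, -0.261, 0.2601]
orientation: [0.661, 0.75, -0.0, -0.0]
contact_force: [0.3, 0.5, 0.2]
grip_width: 0.0851
```

```bash
python3 -c "
from h import *
s=read_state();print(s['t'],s['tcp_pos'],s['joint_pos'])
im=get_image('wrist');cv2.imwrite('pics/w1.png',im[:,:,::-1])
import json;json.dump({k:list(map(float,s[k])) for k in('tcp_pos','orientation')},open('pics/w1.json','w'))
go((.44,-.06,.26),178.5)"
```

```text
1.15 [ 0.3415 -0.261   0.2601] [-0.8002  0.078  -0.2511  1.242  -0.0001  0.6442]
turn [ -0.    -0.   -16.29] shift [7.51 4.9  0.01]
```

View pics/w1.png

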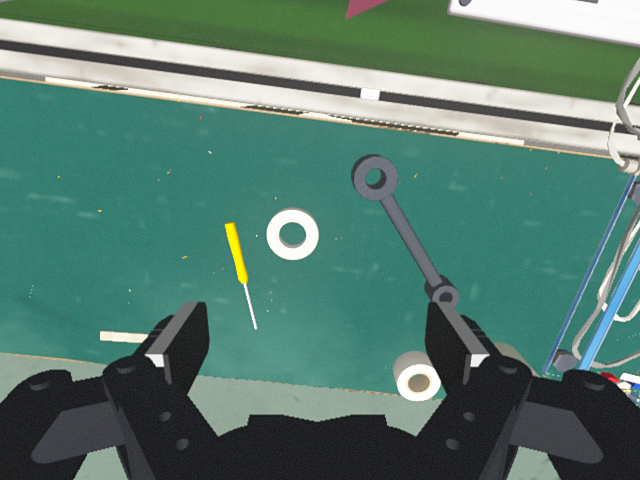

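The wrist view shows the lever, with its hub at (375,177) and small end at (445,296), and a tape roll at (293,235). I'll continue to the fixture.

>>> send_rows:
  commands:
    - [[0, 0, -16.3, 7.5, 4.9, 0, 85], [0, 0, -16.3, 7.5, 4.9, 0, 85], [0, 0, -16.3, 7.5, 4.9, 0, 85], [0, 0, -16.3, 7.5, 4.9, 0, 85], [0, 0, -16.3, 7.5, 4.9, 0, 85], [0, 0, -16.3, 7.5, 4.9, 0, 85], [0, 0, -16.3, 7.5, 4.9, 0, 85], [0, 0, -16.3, 7.5, 4.9, 0, 85], [0, 0, -16.3, 7.5, 4.9, 0, 85], [0, 0, -16.3, 7.5, 4.9, 0, 85], [0, 0, -16.3, 7.5, 4.9, 0, 85], [0, 0, -16.3, 7.5, 4.9, 0, 85]]

```text
t: 2.2
tcp_pos: [0.44, -0.0609, 0.2601]
orientation: [0.012, 1.0, 0.0, -0.0]
contact_force: [0.0, -0.3, 0.4]
grip_width: 0.0854
```

```bash
cat >> h.py <<'E'
import json
def snap(name):
    s=read_state();im=get_image('wrist');cv2.imwrite(f'pics/{name}.png',im[:,:,::-1])
    json.dump({k:list(map(float,s[k])) for k in('tcp_pos','orientation')},open(f'pics/{name}.json','w'));print(s['t'],s['tcp_pos'],s['joint_pos']);return s
def WP(name):
    K,V=wristP(json.load(open(f'pics/{name}.json')));return K,V
def wtri(na,a,nb,b):
    Ps=[];
    for n in(na,nb):
        K,V=WP(n) if n not in C else (C[n]["K"],C[n]["view"]);Ps.append(K@V[:3])
    X=cv2.triangulatePoints(Ps[0],Ps[1],np.array(a,float).reshape(2,1),np.array(b,float).reshape(2,1));X=(X[:3]/X[3]).ravel()
    return X,np.round(np.hstack([proj(p,X)-q for p,q in zip(Ps,(a,b))]),1)
def wonz(n,px,z):
    o,d=ray(*WP(n),px);return o+d*(z-o[2])/d[2]
E
python3 -c "
from h import *
snap('w2')
go((.43,.10,.26),178.5)"
```

```text
2.2 [ 0.44   -0.0609  0.2601] [-0.2803  0.1071 -0.2187  1.2455 -0.0001 -0.2554]
turn [ 0.   -0.01  0.01] shift [0.56 6.42 0.  ]
```

View pics/w2.png

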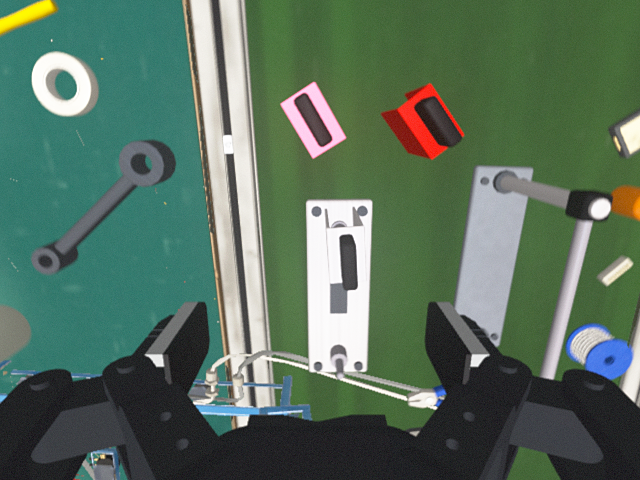

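>>> send_rows:
  commands:
    - [[0, 0, 0, 0.6, 6.4, 0, 85], [0, 0, 0, 0.6, 6.4, 0, 85], [0, 0, 0, 0.6, 6.4, 0, 85], [0, 0, 0, 0.6, 6.4, 0, 85], [0, 0, 0, 0.6, 6.4, 0, 85], [0, 0, 0, 0.6, 6.4, 0, 85], [0, 0, 0, 0.6, 6.4, 0, 85]]

```text
t: 2.83
tcp_pos: [0.4293, 0.0994, 0.2601]
orientation: [0.014, 1.0, -0.0, -0.0]
contact_force: [-0.3, -0.1, -0.2]
grip_width: 0.085
```

```bash
python3 -c "
from h import *
snap('w3')
a=cv2.imread('pics/w2.png');b=cv2.imread('pics/w3.png')
cv2.imwrite('pics/w2c.png',cv2.resize(a[180:390,290:390],None,fx=2.8,fy=2.8,interpolation=2))
"
```

```text
2.8333 [0.4293 0.0994 0.2601] [ 0.0838  0.0999 -0.2267  1.2445 -0.0006  0.1116]
```

View pics/w3.png

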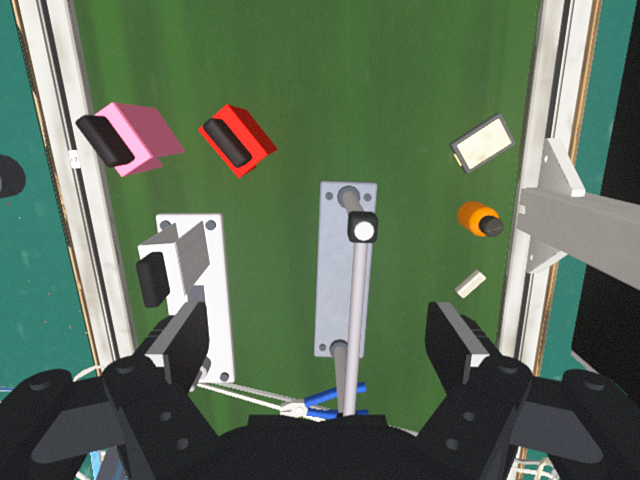

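```bash
python3 -c "
import cv2
a=cv2.imread('pics/w2.png');b=cv2.imread('pics/w3.png')
c=lambda im,x,y,w,h,n,f:cv2.imwrite(f'pics/{n}.png',cv2.resize(im[y:y+h,x:x+w],None,fx=f,fy=f,interpolation=2))
c(a,290,190,100,75,'w2a',8)
c(a,290,225,100,75,'w2a',8);c(b,120,205,120,90,'w3a',6);c(a,540,180,80,60,'w2b',8);c(b,320,190,100,75,'w3b',8)
c(a,290,320,100,75,'w2r',8);c(b,170,340,80,60,'w3r',8)
"
```

```text
(no output)
```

View pics/w2a.png

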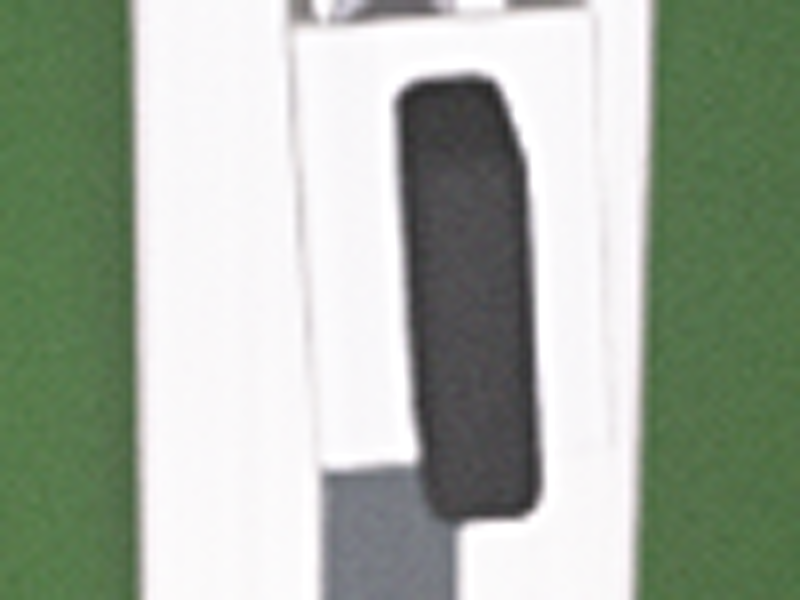

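View pics/w3a.png

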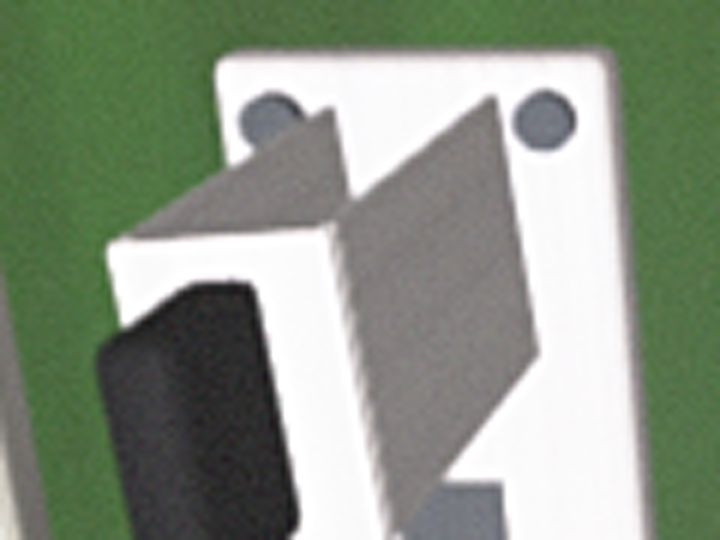

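View pics/w2b.png

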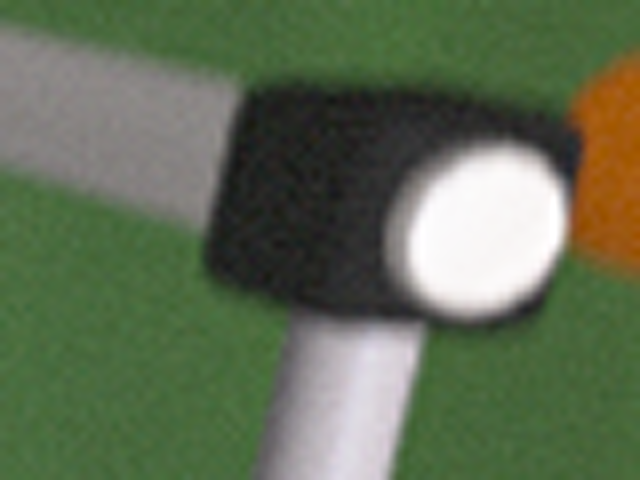

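View pics/w3b.png

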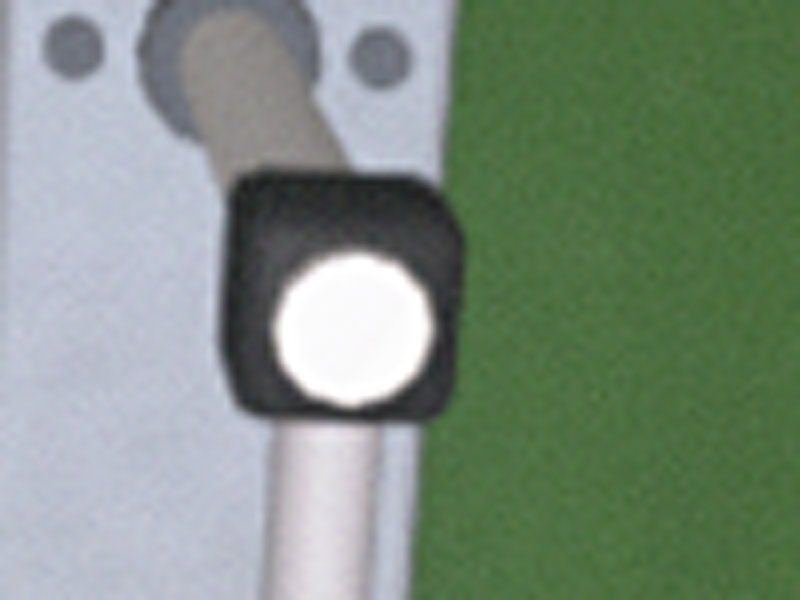

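View pics/w2r.png

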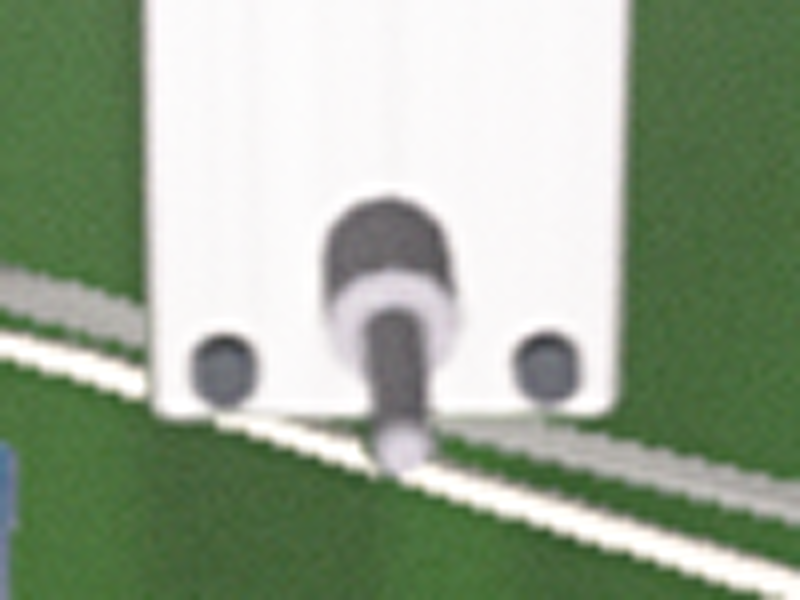

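View pics/w3r.png

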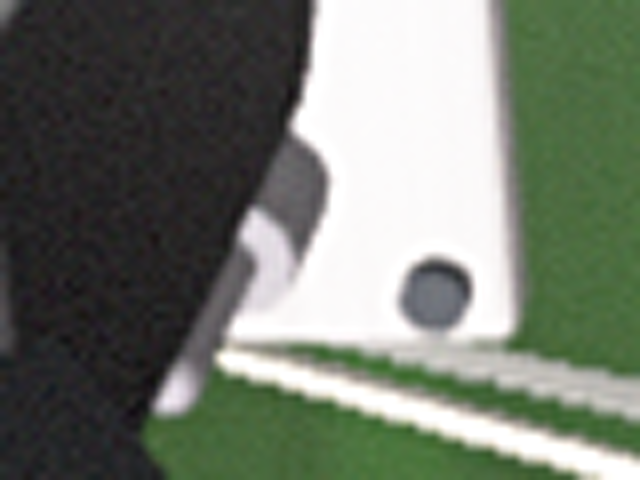

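Run:
```python
from h import *
a=lambda x,y:(290+x/8,225+y/8)
b=lambda x,y:(120+x/6,205+y/6)
for n,p,q in (("roofNL",a(290,22),b(107,243)),("roofNR",a(590,12),b(335,225)),("roofFR",a(612,450),b(390,535)),("cap",(600.9,209),(364.6,231))):
    print(n,*wtri("w2",p,"w3",q))
print("roof on .095")
for n,p in (("NL",a(290,22)),("NR",a(590,12)),("FR",a(612,450)),("FL",a(325,468))):print(n,wonz("w2",p,.095))
for n,p in (("NL",b(107,243)),("NR",b(335,225)),("FR",b(390,535))):print(n,wonz("w3",p,.095))
print("cap .148",wonz("w2",(600.9,209),.148),wonz("w3",(364.6,231),.148))
print("bar w3",wonz("w3",(360.6,243.7),.135),wonz("w3",(349,410),.135))
print("plate w2");[print(wonz("w2",p,.012)) for p in((307,200),(372.5,200),(308.75,371.5),(366.9,371.5))]
print("rest w2",wonz("w2",(340.4,375.9),.060))
c=lambda x,y:(120+x/6,205+y/6)
print("plate w3 near",wonz("w3",c(217,50),.012),wonz("w3",c(610,50),.012))
# lever
print("hub",wonz("w1",(374.5,177),.034),wonz("w2",(147,161),.034),wtri("w1",(374.5,177),"w2",(147,161)))
print("small",wonz("w1",(445.5,296),.034),wonz("w2",(46,261),.034),wtri("w1",(445.5,296),"w2",(46,261)))
```

```text
roofNL [ 0.448  -0.0521  0.0945] [ 0.   0.4 -0.  -0.3]
roofNR [ 0.4476 -0.0205  0.0921] [-0.  -0.4  0.   0.4]
roofFR [ 0.4955 -0.0179  0.0946] [-0.1 -1.3  0.1  1.3]
cap [0.4254 0.1333 0.1479] [ 0.1  0.7 -0.1 -0.7]
roof on .095
NL [ 0.4476 -0.0522  0.095 ]
NR [ 0.4473 -0.0209  0.095 ]
FR [ 0.4967 -0.0179  0.095 ]
FL [ 0.498  -0.0492  0.095 ]
NL [ 0.4482 -0.0519  0.095 ]
NR [ 0.4464 -0.0194  0.095 ]
FR [ 0.4941 -0.0177  0.095 ]
cap .148 [0.4249 0.1331 0.148 ] [0.4259 0.1333 0.148 ]
bar w3 [0.4391 0.1321 0.135 ] [0.5863 0.1233 0.135 ]
plate w2
[ 0.4392 -0.07    0.012 ]
[ 0.4409 -0.0017  0.012 ]
[ 0.6479 -0.0745  0.012 ]
[ 0.6496 -0.0046  0.012 ]
rest w2 [ 0.619  -0.0392  0.06  ]
plate w3 near [ 0.4384 -0.0693  0.012 ] [ 0.4403 -0.0003  0.012 ]
hub [ 0.3944 -0.2269  0.034 ] [ 0.3937 -0.2207  0.034 ] (array([ 0.3959, -0.2282,  0.0183]), array([-1. , -0.5, -0.3,  1.1]))
small [ 0.4906 -0.3413  0.034 ] [ 0.4921 -0.3404  0.034 ] (array([ 0.4929, -0.3432,  0.0301]), array([ 0.4,  0.2,  0.1, -0.5]))
```

The wrist-camera heights agree with the text: roof 0.094 against 0.095, and cap 0.148 against 0.148. Poses from the wrist views:

| Item | Position | Yaw |
|---|---|---|
| Guard | (0.472, -0.035) | +3.3° |
| Bar middle | (0.515, 0.128) | -3.4° |
| Locating post | (0.469, -0.036) | – |
| Rest post | (0.619, -0.039) | – |

Next I go above the grip.

```bash
python3 -c "
from h import *
go((.472,-.035,.19),183.3,grasp=True)"
```

```text
turn [-0.01 -0.   -0.99] shift [-1.86 -5.3   3.25]
```

>>> send_rows:
  commands:
    - [[0, 0, -1, -1.86, -5.3, 1, 60], [0, 0, -1, -1.86, -5.3, 1, 60], [0, 0, -1, -1.86, -5.3, 2, 60], [0, 0, -1, -1.86, -5.3, 3.25, 60], [0, 0, -1, -1.86, -5.3, 3.25, 60], [0, 0, -1, -1.86, -5.3, 3.25, 60], [0, 0, -1, -1.86, -5.3, 3.25, 60], [0, 0, -1, -1.86, -5.3, 3.25, 60]]

```text
t: 3.55
tcp_pos: [0.4728, -0.0337, 0.1805]
orientation: [-0.03, 1.0, -0.0, 0.001]
contact_force: [-0.7, 0.6, 0.3]
grip_width: 0.0601
```

```bash
python3 -c "
from h import *
snap('w4')
go((.472,-.035,.119),183.3,grasp=True)"
```

```text
3.55 [ 0.4728 -0.0337  0.1805] [-0.2054  0.2013 -0.3153  1.0526  0.0003 -0.2662]
turn [-0.01  0.03  0.05] shift [ 0.06 -0.05  2.91]
```

View pics/w4.png

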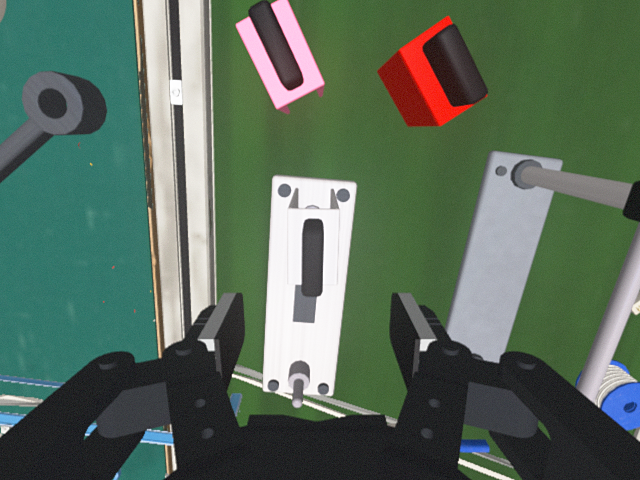

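The grip bar is at (313,258), centred between the fingers and parallel to the pads. I'll go down and close.

>>> send_rows:
  commands:
    - [[0, 0, 0, 0.05, -0.05, 1, 60], [0, 0, 0, 0.05, -0.05, 2, 60], [0, 0, 0, 0.05, -0.05, 2.7, 60], [0, 0, 0, 0.05, -0.05, 2.9, 60], [0, 0, 0, 0.05, -0.05, 2.9, 60], [0, 0, 0, 0.05, -0.05, 2.9, 5], [0, 0, 0, 0.05, -0.05, 2.9, 5], [0, 0, 0, 0.05, -0.05, 2.9, 5], [0, 0, 0, 0.05, -0.05, 2.9, 5], [0, 0, 0, 0.05, -0.05, 2.9, 5], [0, 0, 0, 0.05, -0.05, 2.9, 5], [0, 0, 0, 0.05, -0.05, 2.9, 5]]
  squeeze: 40

```text
t: 4.6
tcp_pos: [0.4722, -0.0355, 0.1077]
orientation: [-0.031, 1.0, -0.0, 0.001]
contact_force: [-0.6, -0.2, 6.2]
grip_width: 0.0113
```

>>> send_rows:
  commands:
    - [[0, 0, 0, 0, 0, -0.5, 5], [0, 0, 0, 0, 0, -1.5, 5], [0, 0, 0, 0, 0, -2.5, 5], [0, 0, 0, 0, 0, -3.5, 5], [0, 0, 0, 0, 0, -4.5, 5], [0, 0, 0, 0, 0, -5.5, 5], [0, 0, 0, 0, 0, -6.6, 5], [0, 0, 0, 0, 0, -6.6, 5], [0, 0, 0, 0, 0, -6.6, 5]]

```text
t: 5.35
tcp_pos: [0.4723, -0.0355, 0.2728]
orientation: [-0.031, 1.0, -0.0, 0.002]
contact_force: [-0.1, -0.9, -1.2]
grip_width: 0.0113
```

```bash
python3 -c "
from h import *
snap('w5');cv2.imwrite('pics/s5.png',get_image('scene')[:,:,::-1])
print(read_state()['grip_width'],read_state()['contact_force'])
go((.5152,.128,.285),176.6,grasp=True)"
```

```text
5.35 [ 0.4723 -0.0355  0.2728] [-0.209   0.1599 -0.124   1.2835 -0.0001 -0.2701]
0.011297598964573224 [-0.2066 -0.1864 -1.6924]
turn [ 0.   -0.02  1.38] shift [-2.18  6.41 -0.15]
```

View pics/w5.png

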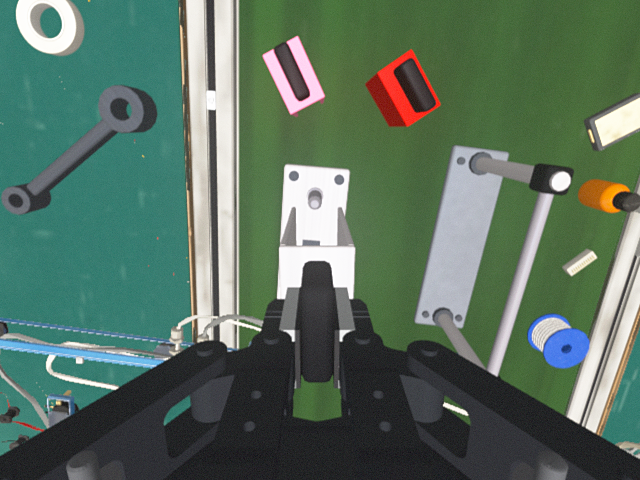

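View pics/s5.png

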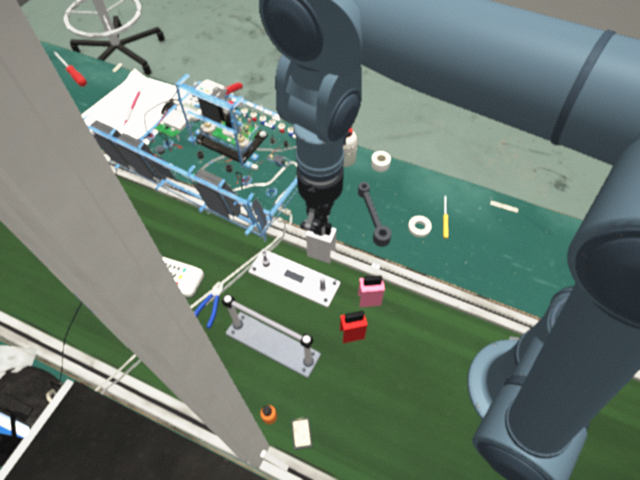

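The guard is off and held straight, and the locating post now shows at (315,195). I'll carry it over the bar.

>>> send_rows:
  commands:
    - [[0, 0, 0.2, -0.4, 1, -0.15, 5], [0, 0, 0.4, -0.7, 2, -0.15, 5], [0, 0, 0.6, -1, 3, -0.15, 5], [0, 0, 0.9, -1.4, 4, -0.15, 5], [0, 0, 1.1, -1.8, 5, -0.15, 5], [0, 0, 1.3, -2.1, 6, -0.15, 5], [0, 0, 1.38, -2.18, 6.4, -0.15, 5], [0, 0, 1.38, -2.18, 6.4, -0.15, 5], [0, 0, 1.38, -2.18, 6.4, -0.15, 5]]

```text
t: 6.2
tcp_pos: [0.5148, 0.1279, 0.2734]
orientation: [0.029, 1.0, -0.001, -0.002]
contact_force: [-0.2, 0.5, -1.4]
grip_width: 0.0112
```

```bash
python3 -c "
from h import *
snap('w6')
go((.5152,.128,.168),176.6,grasp=True)"
```

```text
6.2 [0.5148 0.1279 0.2734] [ 0.1243  0.2821  0.0341  1.3264 -0.0006  0.1821]
turn [-0.01 -0.03  0.  ] shift [-0.02  0.03  4.67]
```

View pics/w6.png

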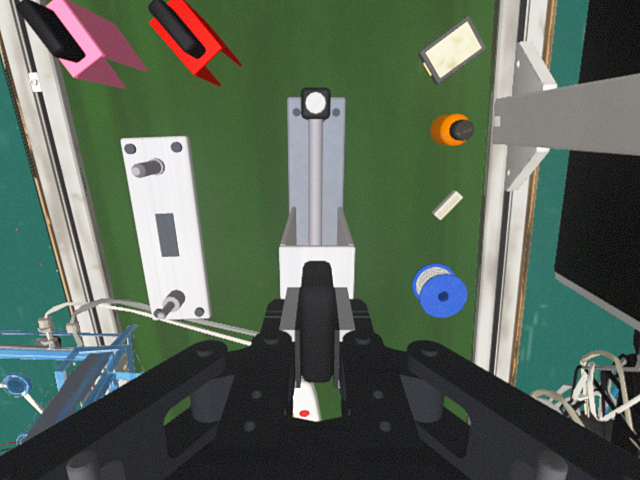

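The bar at column 316 runs centrally under the guard and parallel to it, so I'll lower.

>>> send_rows:
  commands:
    - [[0, 0, 0, 0, 0, 0.7, 5], [0, 0, 0, 0, 0, 1.4, 5], [0, 0, 0, 0, 0, 2.1, 5], [0, 0, 0, 0, 0, 2.8, 5], [0, 0, 0, 0, 0, 3.5, 5], [0, 0, 0, 0, 0, 4.1, 5], [0, 0, 0, 0, 0, 4.5, 5], [0, 0, 0, 0, 0, 4.66, 5], [0, 0, 0, 0, 0, 4.66, 5], [0, 0, 0, 0, 0, 4.66, 5]]

```text
t: 7.08
tcp_pos: [0.516, 0.1274, 0.1592]
orientation: [0.03, 1.0, -0.0, 0.0]
contact_force: [0.6, 0.2, -0.6]
grip_width: 0.011
```

>>> send_rows:
  commands:
    - [[0, 0, 0, 0, 0, 0.04, 5], [0, 0, 0, 0, 0, 0.06, 5], [0, 0, 0, 0, 0, 0.06, 5]]

```text
t: 7.33
tcp_pos: [0.5164, 0.1279, 0.158]
orientation: [0.03, 1.0, 0.0, 0.001]
contact_force: [-0.1, 0.6, -2.1]
grip_width: 0.0113
```

>>> send_rows:
  commands:
    - [[0, 0, 0, 0, 0, 0.05, 5], [0, 0, 0, 0, 0, 0.08, 5], [0, 0, 0, 0, 0, 0.08, 5]]

```text
t: 7.58
tcp_pos: [0.5161, 0.1279, 0.1557]
orientation: [0.03, 1.0, -0.0, 0.0]
contact_force: [-0.8, -0.9, 0.6]
grip_width: 0.0113
```

Upward force is starting (0.6 N against about -1.5 N free), so the guard is resting on the bar. I'll open gently.

>>> send_rows:
  commands:
    - [[0, 0, 0, 0, 0, 0, 14], [0, 0, 0, 0, 0, 0, 18], [0, 0, 0, 0, 0, 0, 24], [0, 0, 0, 0, 0, 0, 32], [0, 0, 0, 0, 0, 0, 40], [0, 0, 0, 0, 0, 0, 40], [0, 0, 0, 0, 0, 0, 40]]

```text
t: 8.17
tcp_pos: [0.5158, 0.1278, 0.1552]
orientation: [0.03, 1.0, -0.0, -0.0]
contact_force: [0.1, -0.0, 0.7]
grip_width: 0.0399
```

>>> send_rows:
  commands:
    - [[0, 0, 0, 0, 0, -0.5, 40], [0, 0, 0, 0, 0, -1.5, 40], [0, 0, 0, 0, 0, -2.5, 40], [0, 0, 0, 0, 0, -3.5, 40], [0, 0, 0, 0, 0, -4.2, 60], [0, 0, 0, 0, 0, -4.2, 60]]

```text
t: 8.67
tcp_pos: [0.518, 0.1281, 0.2646]
orientation: [0.03, 1.0, 0.001, 0.004]
contact_force: [0.3, -0.5, 0.6]
grip_width: 0.06
```

```bash
python3 -c "
from h import *
snap('w7');im=get_image('scene')[:,:,::-1];cv2.imwrite('pics/s7.png',cv2.resize(im[240:390,210:400],None,fx=4,fy=4))
go((.36,-.22,.29),105)"
```

```text
8.6667 [0.518  0.1281 0.2646] [ 0.1235  0.28    0.0085  1.2919 -0.0001  0.1828]
turn [ 0.02  0.02 14.32] shift [  5.42 -14.26  -1.18]
```

View pics/w7.png

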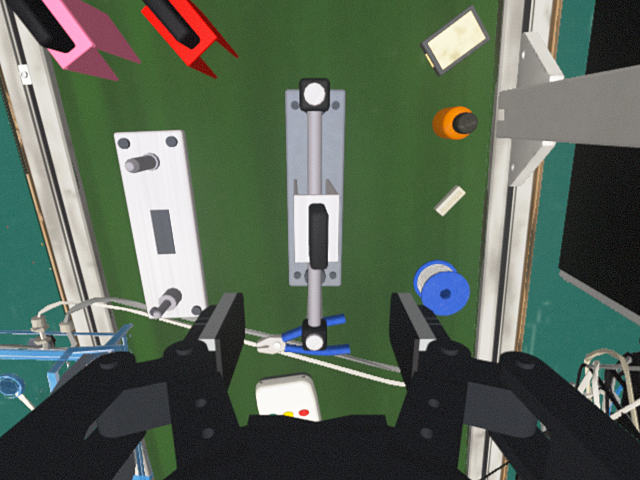

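View pics/s7.png

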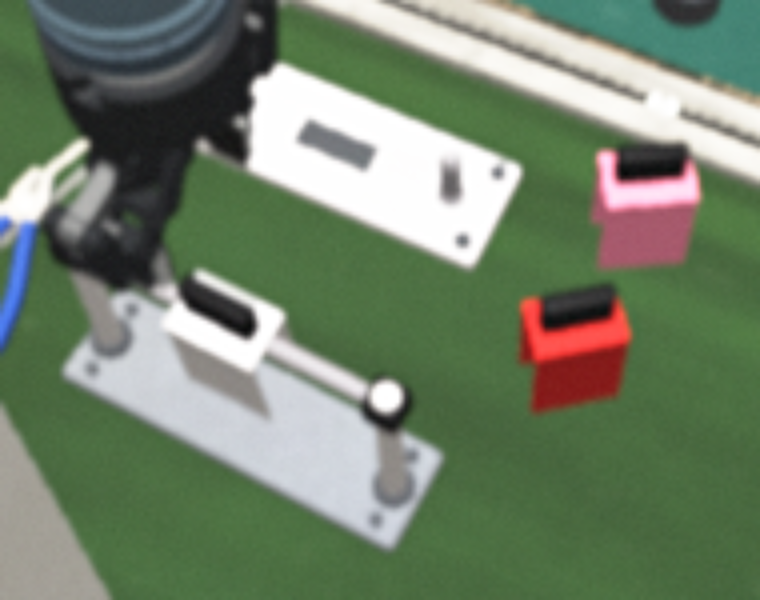

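The guard hangs free on the bar, with its roof at about (318,228) in the wrist view. Now I go above the lever with tool yaw 130°.

```bash
python3 -c "
from h import *
go((.43,-.27,.24),130.)"
```

```text
turn [0.01 0.02 9.32] shift [  2.51 -16.09   0.82]
```

>>> send_rows:
  commands:
    - [[0, 0, 9.3, 2.5, -16, 0, 60], [0, 0, 9.3, 2.5, -16, 0, 60], [0, 0, 9.3, 2.5, -16, 0, 60], [0, 0, 9.3, 2.5, -16, 0, 60], [0, 0, 9.3, 2.5, -16, 0, 60], [0, 0, 9.3, 2.5, -16, 0.8, 60], [0, 0, 9.3, 2.5, -16, 0.8, 60], [0, 0, 9.3, 2.5, -16, 0.8, 60], [0, 0, 9.3, 2.5, -16, 0.8, 60], [0, 0, 9.3, 2.5, -16, 0.8, 60], [0, 0, 9.3, 2.5, -16, 0.8, 60], [0, 0, 9.3, 2.5, -16, 0.8, 60]]

```text
t: 9.77
tcp_pos: [0.4284, -0.2684, 0.2384]
orientation: [0.423, 0.906, 0.001, -0.002]
contact_force: [0.2, 0.6, -0.4]
grip_width: 0.0598
```

```bash
python3 -c "
from h import *
snap('w8')"
```

```text
9.7667 [ 0.4284 -0.2684  0.2384] [-0.6855  0.2393 -0.1134  1.2216  0.0003  0.1888]
```

View pics/w8.png

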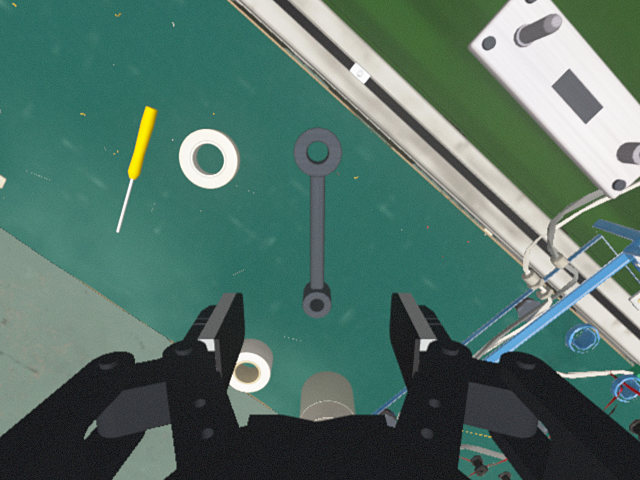

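Run:
```python
import cv2
a=cv2.imread('pics/w8.png');b=cv2.imread('pics/w1.png');
A=cv2.resize(a[120:180,285:350],None,fx=6,fy=6,interpolation=2);B=cv2.resize(a[270:330,285:350],None,fx=6,fy=6,interpolation=2)
C=cv2.resize(b[147:207,340:405],None,fx=6,fy=6,interpolation=2)
cv2.imwrite('pics/lev.png',cv2.resize(cv2.hconcat([A,B]),None,fx=1,fy=1))
cv2.imwrite('pics/lev1.png',cv2.hconcat([C,cv2.resize(b[266:326,412:477],None,fx=6,fy=6,interpolation=2)]))
```

```text
(no output)
```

View pics/lev.png

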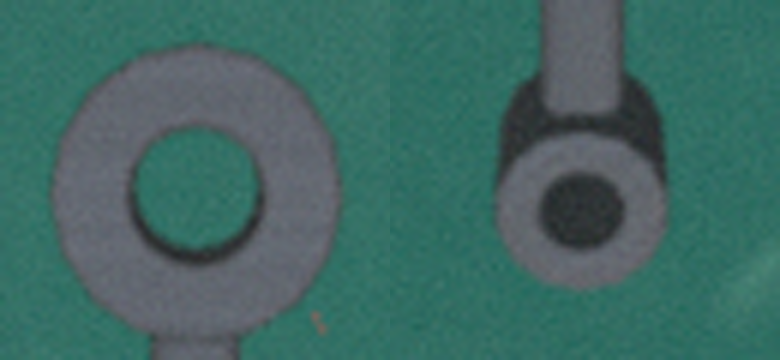

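View pics/lev1.png

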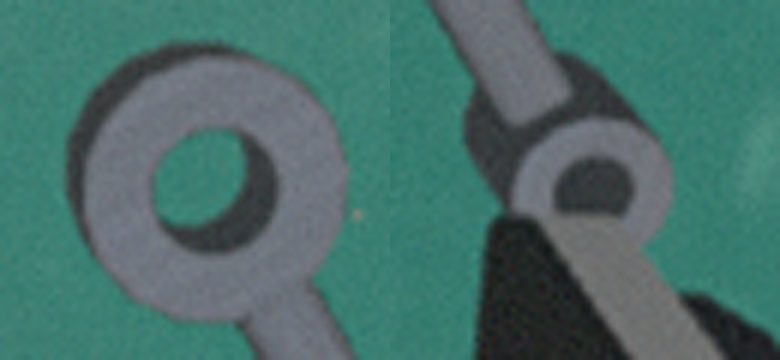

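Run:
```python
from h import *
h8=(317.7,151.7);s8=(316.8,305);h1=(375.8,178.5);s1=(445.5,298.5)
print(wtri("w8",h8,"w1",h1),wtri("w8",s8,"w1",s1))
H=wonz("w8",h8,.034);S=wonz("w8",s8,.034);print(H,S,wonz("w1",h1,.034),wonz("w1",s1,.034));d=S-H;L=np.linalg.norm(d);print(L,np.degrees(np.arctan2(d[1],d[0])))
b=H+.056*d/L;print("balance",b,180+np.degrees(np.arctan2(d[1],d[0])))
go((b[0],b[1],.024),180+np.degrees(np.arctan2(d[1],d[0])),grasp=True)
# posts
im=[cv2.imread(f"pics/{n}.png") for n in("w5","w7","w7")]
c=[(290,170),(110,140),(135,275)]
cv2.imwrite("pics/posts.png",cv2.hconcat([cv2.resize(i[y:y+50,x:x+50],None,fx=5,fy=5,interpolation=2) for i,(x,y) in zip(im,c)]))
```

```text
(array([ 0.3948, -0.2263,  0.0404]), array([-0.5,  0.2,  0.3, -0.4])) (array([ 0.4896, -0.3411,  0.0378]), array([-0.6,  0.3,  0.3, -0.6]))
[ 0.3952 -0.2262  0.034 ] [ 0.491  -0.3418  0.034 ] [ 0.3957 -0.2274  0.034 ] [ 0.4911 -0.3433  0.034 ]
0.15019356755488117 -50.359293068688125
balance [ 0.4309 -0.2693  0.034 ] 129.64070693131188
turn [-0.   -0.04  0.08] shift [-0.14  0.01  9.03]
```

View pics/posts.png

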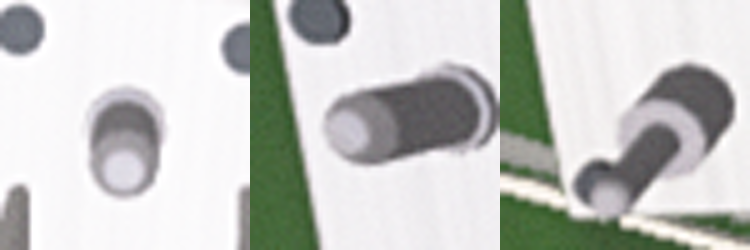

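>>> send_rows:
  commands:
    - [[0, 0, 0.07, -0.1, 0, 1.5, 50], [0, 0, 0.07, -0.1, 0, 3, 50], [0, 0, 0.07, -0.1, 0, 4.5, 50], [0, 0, 0.07, -0.1, 0, 6, 50], [0, 0, 0.07, -0.1, 0, 6.8, 50], [0, 0, 0.07, -0.1, 0, 6.8, 50], [0, 0, 0.07, -0.1, 0, 6.8, 50], [0, 0, 0.07, -0.1, 0, 6.8, 50]]

```text
t: 10.48
tcp_pos: [0.4325, -0.2694, 0.0717]
orientation: [0.424, 0.906, -0.0, 0.001]
contact_force: [1.1, -0.7, 0.5]
grip_width: 0.0502
```

Run:
```python
from h import *
snap("w9")
print("loc",wtri("w5",(314.6,204),"w7",(129.4,166)),wonz("w5",(314.6,204),.06),wonz("w7",(129.4,166),.06))
print("rest",wtri("w2",(340.4,375.9),"w7",(157,314)),wonz("w7",(157,314),.06))
go((.4309,-.2693,.024),129.64,grasp=True)
```

```text
10.4833 [ 0.4325 -0.2694  0.0717] [-0.6818  0.3637 -0.3991  0.8061  0.0001  0.1936]
loc (array([ 0.4693, -0.037 ,  0.0591]), array([-0. ,  0.1,  0. , -0.1])) [ 0.469 -0.037  0.06 ] [ 0.4693 -0.0366  0.06  ]
rest (array([ 0.6179, -0.0392,  0.06  ]), array([ 0.1, -0.2, -0.1,  0.2])) [ 0.6177 -0.0391  0.06  ]
turn [0.01 0.04 0.04] shift [ 0.09 -0.04  2.37]
```

View pics/w9.png

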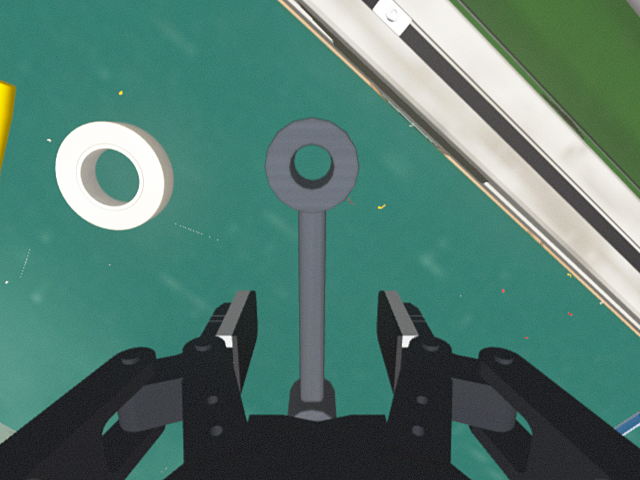

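The lever web lies midway between the pads, at column 313. The two-view post heights are 0.059 and 0.060, as in the text. I'll check the hub against this closer view, then go down.

Run:
```python
from h import *
H=wonz("w9",(312,164.5),.034);print(H, H+.056*np.array([.638,-.770,0]), wtri("w9",(312,163),"w8",(317.7,151.7)))
```

```text
[ 0.3949 -0.2265  0.034 ] [ 0.4307 -0.2697  0.034 ] (array([ 0.3953, -0.2267,  0.0238]), array([ 0.6,  0.2, -0.3, -0.1]))
```

>>> send_rows:
  commands:
    - [[0, 0, 0, 0.08, -0.04, 0.8, 40], [0, 0, 0, 0.08, -0.04, 1.5, 40], [0, 0, 0, 0.08, -0.04, 2, 40], [0, 0, 0, 0.08, -0.04, 2.3, 40], [0, 0, 0, 0.08, -0.04, 2.35, 40], [0, 0, 0, 0.08, -0.04, 2.35, 40], [0, 0, 0, 0.08, -0.04, 2.35, 40]]

```text
t: 11.12
tcp_pos: [0.4303, -0.2696, 0.0128]
orientation: [0.424, 0.905, -0.0, 0.001]
contact_force: [0.2, -0.2, -0.0]
grip_width: 0.0397
```

>>> send_rows:
  commands:
    - [[0, 0, 0, 0, 0, 0, 5], [0, 0, 0, 0, 0, 0, 5], [0, 0, 0, 0, 0, 0, 5], [0, 0, 0, 0, 0, 0, 5], [0, 0, 0, 0, 0, 0, 5], [0, 0, 0, 0, 0, 0, 5], [0, 0, 0, 0, 0, 0, 5], [0, 0, 0, 0, 0, 0, 5]]
  squeeze: 90

```text
t: 11.78
tcp_pos: [0.4298, -0.2695, 0.0127]
orientation: [0.425, 0.905, -0.0, 0.001]
contact_force: [-1.5, 0.2, 5.0]
grip_width: 0.0124
```

>>> send_rows:
  commands:
    - [[0, 0, 0, 0, 0, -0.3, 5], [0, 0, 0, 0, 0, -0.8, 5], [0, 0, 0, 0, 0, -1.5, 5], [0, 0, 0, 0, 0, -2.3, 5], [0, 0, 0, 0, 0, -3.1, 5], [0, 0, 0, 0, 0, -4, 5], [0, 0, 0, 0, 0, -4.8, 5], [0, 0, 0, 0, 0, -5.6, 5], [0, 0, 0, 0, 0, -6, 5], [0, 0, 0, 0, 0, -6, 5], [0, 0, 0, 0, 0, -6, 5]]

```text
t: 12.7
tcp_pos: [0.4293, -0.2688, 0.1613]
orientation: [0.425, 0.905, -0.0, 0.0]
contact_force: [-0.4, -0.1, -5.4]
grip_width: 0.0123
```

Run:
```python
from h import *
snap("w10");print(read_state()["grip_width"],read_state()["contact_force"],read_state()["moment"])
```

```text
12.7 [ 0.4293 -0.2688  0.1613] [-0.6847  0.2777 -0.2664  1.0264 -0.      0.1922]
0.012181776355652128 [ 0.1978  0.5915 -4.5767] [ 0.0419  0.0377 -0.0004]
```

View pics/w10.png

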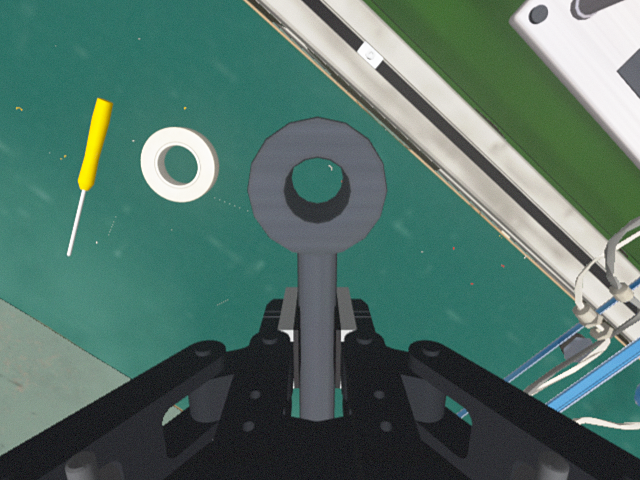

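Run:
```python
from h import *
s=json.load(open("pics/w10.json"));M=R.from_quat(s["orientation"]);p=np.array(s["tcp_pos"])
for z in(.1776,.1826,.1876):
    H=wonz("w10",(317,185.5),z);t=M.inv().apply(H-p);K,V=WP("w10");c=V@np.append(H,1);print(z,H,"tool",t,"depth",c[2],"outer px",371.7*.044/c[2])
# target: tool yaw so lever x along posts
a=np.array([.4692,-.0369]);b=np.array([.618,-.0391]);d=b-a;y=np.degrees(np.arctan2(d[1],d[0]));u=d/np.linalg.norm(d)
mid=(a+b)/2-u*.075;print(mid,y)
```

```text
0.1776 [ 0.3945 -0.2256  0.1776] tool [ 0.0554  0.0009 -0.0163] depth 0.11879323603398026 outer px 137.674505266628
0.1826 [ 0.394  -0.225   0.1826] tool [ 0.0562  0.0008 -0.0213] depth 0.11379037119539027 outer px 143.72745099773908
0.1876 [ 0.3935 -0.2245  0.1876] tool [ 0.0569  0.0008 -0.0263] depth 0.10878750635680028 outer px 150.337116344589
[ 0.4686 -0.0369] -0.8470533028441437
```

```bash
python3 - <<'E'
from h import *
K,V=WP("w8");c=V@np.array([.3951,-.2264,.034,1]);print("w8 depth",c[2],"expected outer px",371.7*.044/c[2],"measured",287/6,"bore exp",371.7*.02/c[2])
y=np.radians(180-.9);ex=np.array([np.cos(y),np.sin(y)]);ey=np.array([np.sin(y),-np.cos(y)])
t=np.array([.4686,-.0369])-.0558*ex-.0004*ey;print(t)
print(read_state()["t"]);go((t[0],t[1],.1613),179.1)
E
python3 -c "
import cv2
a=cv2.imread('pics/w10.png');cv2.imwrite('pics/w10c.png',cv2.resize(a[110:260,235:400],None,fx=4,fy=4,interpolation=2))"
```

```text
w8 depth 0.33119373901416005 expected outer px 49.38136828516784 measured 47.833333333333336 bore exp 22.44607649325811
[ 0.5244 -0.0382]
12.75
turn [ 0.   -0.02 -9.87] shift [ 4.63  8.83 -0.03]
```

View pics/w10c.png

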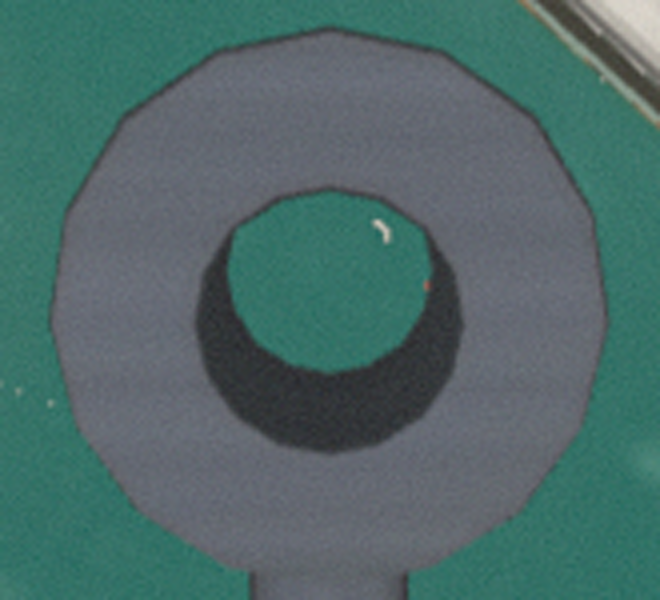

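Run:
```python
from h import *
a=wonz("w10",(317.25,190),.1826);b=wonz("w10",(317.25,177.5),.1486);print(a,b,"tilt deg",np.degrees(np.linalg.norm((a-b)[:2])/.034))
s=json.load(open("pics/w10.json"));print(R.from_quat(s["orientation"]).inv().apply(a-s["tcp_pos"]))
```

```text
[ 0.3949 -0.2261  0.1826] [ 0.3953 -0.2264  0.1486] tilt deg 0.802314464805193
[ 0.0548  0.0009 -0.0213]
```

>>> send_rows:
  commands:
    - [[0, 0, -1, 0.4, 0.8, 0, 5], [0, 0, -2, 0.8, 1.6, 0, 5], [0, 0, -3, 1.3, 2.6, 0, 5], [0, 0, -4, 1.8, 3.5, 0, 5], [0, 0, -5, 2.3, 4.4, 0, 5], [0, 0, -6, 2.8, 5.3, 0, 5], [0, 0, -7, 3.3, 6.2, 0, 5], [0, 0, -8, 3.8, 7.1, 0, 5], [0, 0, -9, 4.2, 8, 0, 5], [0, 0, -9.6, 4.5, 8.6, 0, 5], [0, 0, -9.87, 4.63, 8.83, 0, 5], [0, 0, -9.87, 4.63, 8.83, 0, 5]]

```text
t: 13.75
tcp_pos: [0.5242, -0.0372, 0.1598]
orientation: [0.007, 1.0, 0.0, -0.002]
contact_force: [-0.6, -0.6, -4.9]
grip_width: 0.0124
```

>>> send_rows:
  commands:
    - [[0, 0, 0, 0, 0, 0, 5], [0, 0, 0, 0, 0, 0, 5], [0, 0, 0, 0, 0, 0, 5]]

```text
t: 14.0
tcp_pos: [0.5244, -0.0396, 0.1612]
orientation: [0.009, 1.0, -0.0, -0.0]
contact_force: [0.8, -0.2, -4.2]
grip_width: 0.0122
```

Run:
```python
from h import *
snap("w11");print(read_state()["grip_width"],read_state()["contact_force"])
t=(.5244,-.0382);go((t[0],t[1],.1127),179.1)
im=get_image('scene')[:,:,::-1];cv2.imwrite('pics/s11.png',im)
```

```text
14.0 [ 0.5244 -0.0396  0.1612] [-0.1958  0.3157 -0.2138  1.0421 -0.0005 -0.1782]
0.01225081812536636 [-0.0371 -0.6449 -4.3345]
turn [-0.   -0.01 -0.02] shift [0.   0.06 1.94]
```

View pics/w11.png

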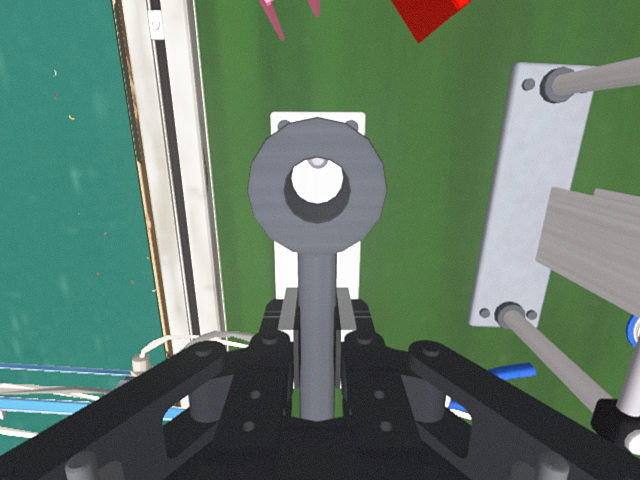

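View pics/s11.png

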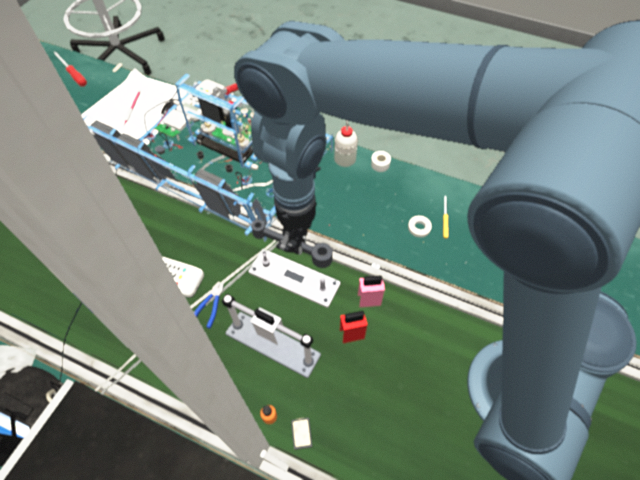

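The lever is held level over the fixture, and the post tip shows through the bore at (317,161). The guard still hangs on the bar. I'll lower 4.75 cm.

>>> send_rows:
  commands:
    - [[0, 0, 0, 0, 0.05, 0.3, 5], [0, 0, 0, 0, 0.05, 0.7, 5], [0, 0, 0, 0, 0.05, 1.1, 5], [0, 0, 0, 0, 0.05, 1.5, 5], [0, 0, 0, 0, 0.05, 1.8, 5], [0, 0, 0, 0, 0.05, 1.9, 5], [0, 0, 0, 0, 0.05, 1.9, 5], [0, 0, 0, 0, 0.05, 1.9, 5], [0, 0, 0, 0, 0.05, 1.9, 5], [0, 0, 0, 0, 0.05, 1.9, 5]]

```text
t: 14.93
tcp_pos: [0.5256, -0.0375, 0.1147]
orientation: [0.008, 1.0, -0.0, 0.001]
contact_force: [0.9, -0.5, -3.8]
grip_width: 0.0123
```

Run:
```python
from h import *
snap("w12");print(read_state()["grip_width"],read_state()["contact_force"],read_state()["qvel"])
im=get_image('scene')[:,:,::-1];cv2.imwrite('pics/s12.png',cv2.resize(im[200:360,200:400],None,fx=4,fy=3.75,interpolation=2))
im=get_image('top')[:,:,::-1];cv2.imwrite('pics/t12.png',cv2.resize(im[150:300,150:350],None,fx=4,fy=4,interpolation=2))
```

```text
14.9333 [ 0.5256 -0.0375  0.1147] [-0.1916  0.3522 -0.2901  0.9271 -0.0001 -0.176 ]
0.012522179562456305 [-0.1894  0.2468 -4.1834] [-0.0014  0.0008 -0.0027 -0.      0.0009  0.0001]
```

View pics/w12.png

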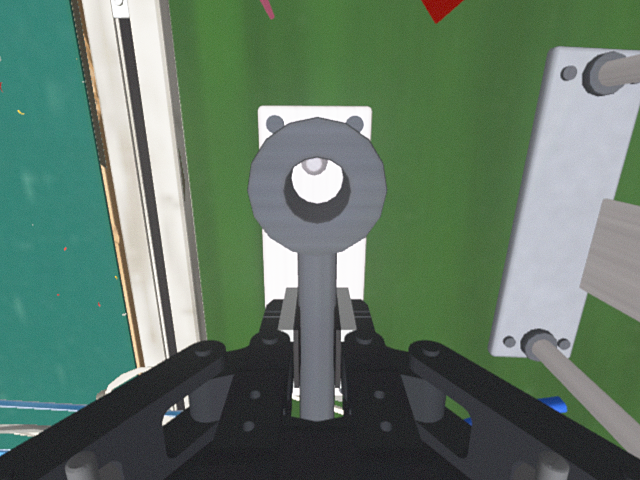

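View pics/s12.png

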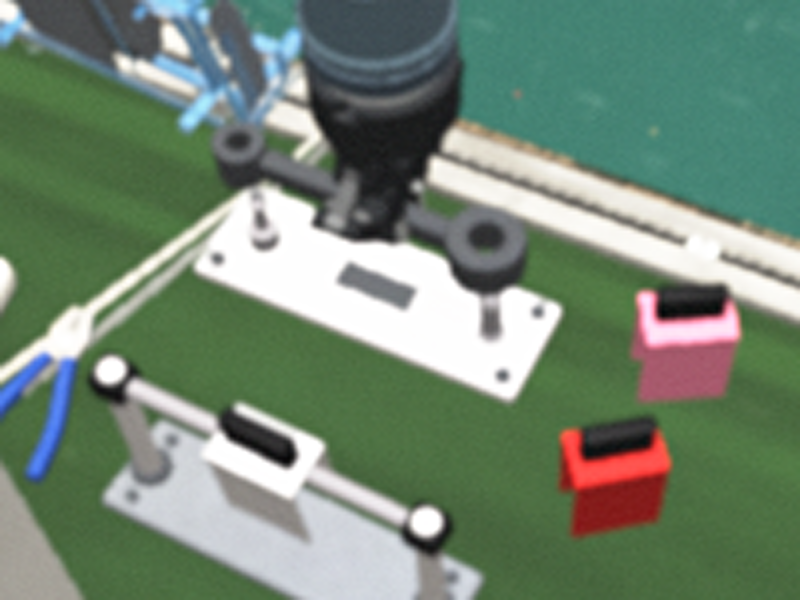

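View pics/t12.png

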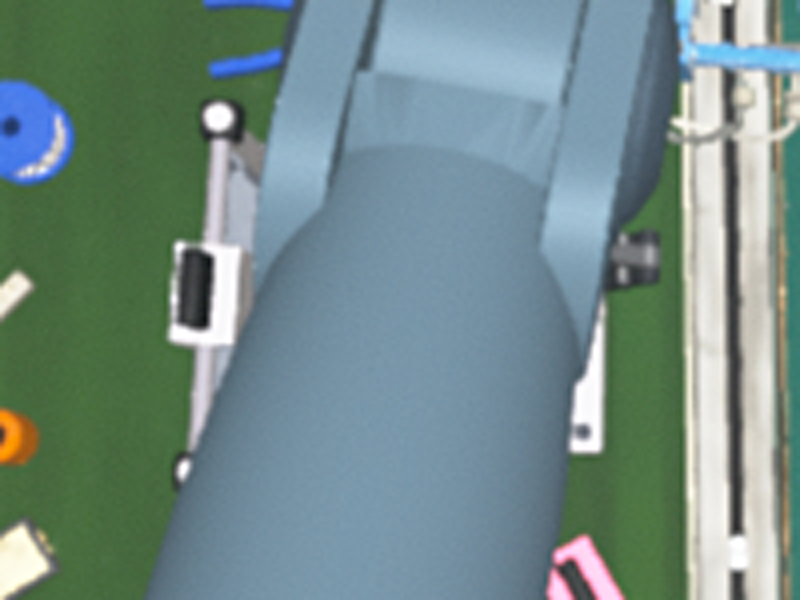

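Run:
```python
from h import *
zt=.1147+.0213
H=wonz("w12",(317.2,190),zt);s=json.load(open("pics/w12.json"))
b=wonz("w12",(317.2,177.5),zt-.034)
print("hub",H,"bottom",b,"post seen",wonz("w12",(315.5,166),.06))
f=lambda x,y:(200+x/4,200+y/3.75)
h=onz("scene",f(488,238),zt);q=onz("scene",f(240,143),zt);r=onz("scene",f(258,188),.06)
print("scene hub",h,"small",q,"rest",r,"dist",np.linalg.norm(h-q),"small-rest",(q-r)[:2])
M=R.from_quat(s["orientation"]);y=M.apply([1,0,0]);print("S pred from yaw",H-.15*y, "tooltilt",np.degrees(np.arccos(-M.apply([0,0,1])[2])))
for dz in(-.01,0,.01):print(dz,np.linalg.norm(onz("scene",f(240,143),zt+dz)-h))
```

```text
hub [ 0.4715 -0.0358  0.136 ] bottom [ 0.472  -0.0357  0.102 ] post seen [ 0.4717 -0.0365  0.06  ]
scene hub [ 0.4687 -0.0339  0.136 ] small [ 0.6177 -0.0355  0.136 ] rest [ 0.6232 -0.0495  0.06  ] dist 0.14903895870615363 small-rest [-0.0054  0.014 ]
S pred from yaw [ 0.6215 -0.0381  0.1362] tooltilt 0.07997991850425126
-0.01 0.15353923386158072
0 0.14903895870615363
0.01 0.1453804177094791
```

```bash
python3 -c "
from bench import *
s=read_state();print(s['t'],s['tcp_pos'],s['grip_width'],s['contact_force']);print(finish_job())"
```

```text
15.0833 [ 0.52541395 -0.03747243  0.11448857] 0.012605419355278235 [-0.26457248  0.54248231 -3.74877255]
the job is handed in; nothing more can be done
None
```

I lifted the silver guard off the locating post by its grip and draped it over the rail stand's bar. I then lifted the lever at its balance point and handed the job in, still holding it over the fixture, at t ≈ 15 s.

**Lever, last checks**
- **Grasp:** it sits about 1 mm from the balance point along the lever. The fingers hold at a 12.6 mm opening with a 90 N squeeze, and the wrist reads about 4 N of load.
- **Position:** the wrist view puts the hub about 3 mm from the locating post's axis. The small end is about 4 mm from the rest post's axis, worked out from the lever's heading.
- **Height and level:** the underside is about 0.102 m up, so about 42 mm above the posts. Tilt came out at about 1°.

**Guard, last checks:** it hangs free near the middle of the bar in the last scene and top pictures. I did not see any of the bench items disturbed.

**Checks that disagreed**
- **Scene camera:** it disagreed with the top camera by about 6 mm and gave heights about 10 mm low, so I relied on the wrist camera. The wrist heights of the roof, cap and posts matched the text.
- **Small end over the rest post:** the last scene-view check gave 15 mm. I did not trust it, because that view also put the fixed post about 12 mm from its two-view position. The scene view's own hub-to-small-end line agreed with the post line to about 0.3°.
- **Lever height:** two-view triangulation varied between 0.018 and 0.040 m because the viewpoints were close together, so I used the text's 0.034 m. The measured 150.2 mm lever length agrees with that.

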